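# Pack the electric shaver into its hard case

### The job

Pack the electric shaver into the grey shaving kit. First take the shaver off the kit's lid and lay it on the ledge, and stand whichever of the cologne bottle, the cup and the spray can is just behind the case, in the way of the lid, upright on the ledge at a place where the lid cannot touch it. Then lift the lid right back until it rests on its stop, without letting it slam, and lay the shaver flat in its bed in the case, head in the wide end, leaving the lid open; set things down rather than drop them, and leave everything else where it is.

Things in the scene. Friction and masses are not known exactly. Their poses are not given: they have to be found in the camera images.
- kit: Grey hard shaving case, fixed to the ledge: 150 (x) x 215 (y) x 70 high shut (base 42, lid 28), walls 4. Origin: centre of underside, on the ledge; x from the tab side to the hinge side (away from the robot), y along the hinge, z up. Inside in front is the dark shaver bed; the strip at the hinge side (x 34 to 71) holds a trimmer head and brush, under 22 above the ledge.
- lid (a joint): Angle of the lid: 0 shut, 1.92 rad (110 degrees) resting on its stop. Free hinge, lid 0.22 kg: short of upright it falls shut, past upright it falls back on the stop. On its stop, as on the way, it reaches at most 80 mm behind the case's rear wall; its top edge is then 185 above the ledge, the tab's end 205.
- lid_tab (a point): Point in the black lifting tab, mid front edge of the lid: tab 40 wide along the hinge, 10 thick, standing 25 out of the front. This point: 16 out, half thickness, 49 above the ledge when shut, 166 from the hinge line (7 above it when shut); moves with the lid. Pinched across the 40 mm by the fingers' last 10 mm, the tab pivots between upright fingers all the way and the tips clear the lid.
- lid_hinge (a point): Middle of the lid's hinge line, on the top rear edge of the base, 42 above the ledge (kit x +75, y 0); the line runs along the kit's y. The lid turns about kit +y: its front edge goes up and away from the robot.
- kit_bed (a point): Where the shaver's origin belongs: on the bed's floor, 4 above the ledge (kit x -18, y +8). The bed lies along the kit's y: two ribs 8 high stand 54 apart beside the handle, from kit y -85 to +30; beyond +30 it is wide, for the head. Inner faces: front wall kit x -71, end walls y -103 and +103.
- shaver: Black electric shaver, chrome head, blue strip on its top; 0.2 kg; starts lying on the shut lid. 153 long, 36 high; handle 42 wide, x -75 to +37; head 56 wide, x +39 to +78. Origin: underside, about mid-length; x to the head, z up. Packed, its x is along the kit's +y. Grip across the handle near x -10; fingertips 11 or more above its underside clear the bed's ribs.
- shaver_head (a point): Centre of the shaver's chrome head (shaver x +56, z +18).
- bottle: Green glass cologne bottle with a chrome cap, loose, upright: 54 diameter up to 88 high, 128 high in all, 0.28 kg. Origin: centre of the underside.
- cup: Beige plastic cup, loose, upright, empty: 64 diameter at the rim, 51 at the foot, 95 high, wall 3, 0.09 kg. Origin: centre of the underside.
- can: Blue spray can with a white cap, loose, upright: 50 diameter up to 100 high, 138 high in all, 0.15 kg. Origin: centre of the underside.
- mug: White ceramic mug, bystander: 78 diameter, 92 high, its handle reaches 75 from the axis on its +y side. Origin: centre of the underside.
- tweezers: Chrome tweezers lying, bystander: 110 (x) x 12 x 10 high. Origin: centre of the underside.
- comb: Amber comb lying flat, bystander: 170 (x) x 32 x 5 high. Origin: centre of the underside.
- soap_dish: White soap dish with a bar of soap, bystander: 85 (x) x 120 (y) x 30 high. Origin: centre of the underside.
- dispenser: White soap pump dispenser, bystander: 70 diameter, 177 high; its spout reaches 40 out. Origin: centre of the underside.
- tissue_box: Wooden tissue box, bystander: 115 x 115 x 125 high. Origin: centre of the underside.

How it is judged:
By the outcome, as a careful person would: the job done as asked, in the order asked, and still so for the second after the job is handed in, with the robot touching nothing.
It also fails if it takes over 72 s, if anything falls off the work surface, if the arm or the gripper's body presses on something with over 40 N, if the wrist force passes 120 N, or if a joint passes its speed limit or range.

### The arm

A 6-joint arm with a two-finger parallel gripper is mounted at the origin on the work surface. World frame = base frame: x ahead of the robot, y to its left, z up, the work surface at z = 0. Lengths are in m, angles in rad, forces in N, time in s.
With the tool pointing down it reaches from about 0.375 to 0.9 m from the base axis. Payload 3.1 kg.
Tool frame: the origin (TCP) lies midway between the tips of the shut fingers; the grasp point (between the pads) lies 19 mm behind it; z points along the fingers, y is the line along which they close (so a half turn about z gives the same grasp; the last joint's range is limited). The gripper opens to 87 mm and grips with 3 to 60 N. Pads are 19 mm wide; open, the fingers measure 117 mm over their backs; the gripper's body (75 mm by 190 mm) begins 51 mm behind the grasp point.
Start: joints at [-1.367, 0.527, 1.433, -0, 1.181, -0.178], TCP at [0.233, -0.58, 0.223] pointing down, gripper open.
Joint ranges: [-3.08, 3.08], [-0.75, 2.2], [0.22, 2.44], [-1.43, 4.57], [0, 2.65], [-2.85, 2.85]. Speed limits (rad/s): [2.79, 2.79, 3.14, 3.14, 3.14, 3.14].

### API

Orientations are given as a unit quaternion [x, y, z, w].
In Python, from rig import robot gives the robot as it stands. The module is installed in compiled form; this text tells all that it offers.
- The arm moves only by the tool play_rows, never from a script. Its arguments are lists of equal length, an entry for each row: "gripper": the closure, from -1 (fully open) to 1 (shut); "delta_pos": the shift along the tool's x, y, z in cm, a list of three; "turn": the turn, a rotation vector about the tool's x, y, z in rad, a list of three. A call has 1 to 12 rows; each row is the pose to reach, as a shift and turn from the pose commanded when the call began, along the tool's axes at that moment; what a row does not reach only later rows make up. A row lasts 1/8 s, in which the tool goes at most 62.5 mm and 10.7 degrees, less where a joint would pass 70% of its speed; a pose out of reach is approached as far as the arm can. A call with a gripper value outside its range is refused whole. The fingers move at their own pace and stop on an object; "squeeze" is the grip in N (left out, the last holds). Time passes only in rows, so rows that repeat a pose let the fingers close. It gives the time, the measured TCP pose, the force, the opening and the grip force at its end, in the units of the state.
- robot.get_obs(): the state, without advancing time (a new reading comes with each control period).
- robot.camera(name): name is "scene" or "top" or "wrist"; returns a dict with "color" (384x512x3 uint8, red, green, blue), "vfov" (degrees; the focal length in pixels is half the picture's height over the tangent of half this angle, whatever the lens; pixels are square), "cx", "cy" (the principal point, pixels), "k1" (the pictures are not rectified: a ray, as slopes to the right and down, at radius r is drawn at 1 + k1 r^2 times it, then the intrinsics apply), "R" (3x3) and "t" (3): a world point X has camera coordinates R X + t. Camera axes: x right, y down, z forward; pixel columns grow to the right and rows downward; lengths in m; the calibration is good to about 2 mm. A picture is of the moment at which its call begins. There is no depth.
- robot.hand_in(): hands the job in; it is judged then, once.
The state is a dict: "time": time; "q": joint angles; "joint_velocities": joint speeds; "joint_torque": joint torques, N m; "position": TCP position; "tool_rot": TCP orientation; "ft_force": force on the tool from outside, world axes, zero at the start; "moment": the same for the moment, N m; "grip_width": finger opening in m; "grip_force": force on a finger pad.
Only numpy, scipy, OpenCV 4.12 (cv2) and the standard library are available. Lean on these libraries where they do the work, as an engineer would, in place of code of your own. Each camera call takes 0.05 s, during which the arm holds its last target. There are 200 camera calls.

## Working session

There is one attempt and no reset: what is moved stays moved. The work goes in short steps, Python scripts to look and compute and a tool call to move; the robot and the scene stay as the last step left them, time stands still between calls to the robot, and variables do not carry over. Pictures are saved under pics/ and viewed, at most 12 in all, crops included, and the job is handed in when it is done.

Besides the shell and the picture viewer there is one more tool, called after ">>>" as name(argument=value, ...), one argument or row to a line, values as JSON. play_rows: Moves the arm, as the interface text tells. Its arguments: {"type":"object","properties":{"gripper":{"type":"array","items":{"type":"number"}},"delta_pos":{"type":"array","items":{"type":"array","items":{"type":"number"}}},"turn":{"type":"array","items":{"type":"array","items":{"type":"number"}}},"squeeze":{"type":"number"}},"required":["gripper","delta_pos","turn"]}

```bash
mkdir -p pics; ls; cat > h.py <<'E'
import numpy as np, cv2
from rig import robot
def K(c):
    h,w=c["color"].shape[:2]; f=h/2/np.tan(np.radians(c["vfov"])/2)
    return f,np.array([[f,0,c["cx"]],[0,f,c["cy"]],[0,0,1]]),np.array([c["k1"],0,0,0,0.])
def rays(c,px):
    f,k,d=K(c); p=cv2.undistortPoints(np.array(px,float).reshape(-1,1,2),k,d).reshape(-1,2)
    R=np.array(c["R"]); t=np.array(c["t"])
    return -R.T@t, np.c_[p,np.ones(len(p))]@R
def plane(c,px,z):
    o,d=rays(c,px); return o+d*((z-o[2])/d[:,2])[:,None]
def proj(c,X):
    f,k,d=K(c); R=np.array(c["R"]); t=np.array(c["t"])
    return cv2.projectPoints(np.array(X,float).reshape(-1,1,3),cv2.Rodrigues(R)[0],t,k,d)[0].reshape(-1,2)
def snap(n,f=None):
    c=robot.camera(n)
    if f: cv2.imwrite("pics/"+f,c["color"][:,:,::-1])
    return c
E
python3 - <<'E'
from h import *
import pickle
D={}
for n in("scene","top","wrist"):
    D[n]=c=snap(n)
    print(n,c["vfov"],c["cx"],c["cy"],c["k1"],np.round(-np.array(c["R"]).T@c["t"],3),np.round(c["R"],2).tolist())
    cv2.imwrite(f"pics/{n}0.png",cv2.resize(c["color"][:,:,::-1],(768,576),interpolation=cv2.INTER_CUBIC))
pickle.dump(D,open("d0.pkl","wb"))
print(robot.get_obs())
E
```

```text
pics
scene 53.700010008137944 256.1954995356937 189.64877757624706 0.023375975045288225 [ 1.101 -0.358  0.989] [[0.53, 0.85, 0.01], [0.68, -0.42, -0.6], [-0.5, 0.33, -0.8]]
top 54.491755215413534 253.08510712554846 188.72349692166046 -0.07254723865187457 [ 0.294 -0.004  1.487] [[0.01, -1.0, 0.0], [-0.98, -0.01, -0.18], [0.18, -0.0, -0.98]]
wrist 65.74105114917353 254.8246558914808 191.63353468196405 -0.008916257190260755 [ 0.297 -0.554  0.383] [[0.37, -0.93, -0.0], [-0.9, -0.36, 0.25], [-0.24, -0.09, -0.97]]
{'time': 0.15, 'q': array([-1.36751860e+00,  5.28260442e-01,  1.43358153e+00, -2.06428926e-05,
        1.18139094e+00, -1.78481763e-01]), 'joint_velocities': array([ 1.47926595e-03, -1.75623176e-03, -4.65767029e-03,  8.74142697e-05,
       -4.33824904e-05, -4.62031819e-04]), 'joint_torque': array([ 5.54549831e-05, -4.40430450e+01, -1.76842707e+01,  6.33066427e-02,
        5.52620064e-02, -9.56730401e-05]), 'position': array([ 0.23276663, -0.57945046,  0.22180004]), 'tool_rot': array([ 9.81836632e-01,  1.89726525e-01, -1.97124744e-05, -8.19948466e-04]), 'ft_force': array([0.5488967 , 0.5392825 , 0.40987392]), 'moment': array([-0.01051614, -0.00489624,  0.02189512]), 'grip_force': 0.0, 'grip_width': 0.0871919607476633}
```

View pics/top0.png

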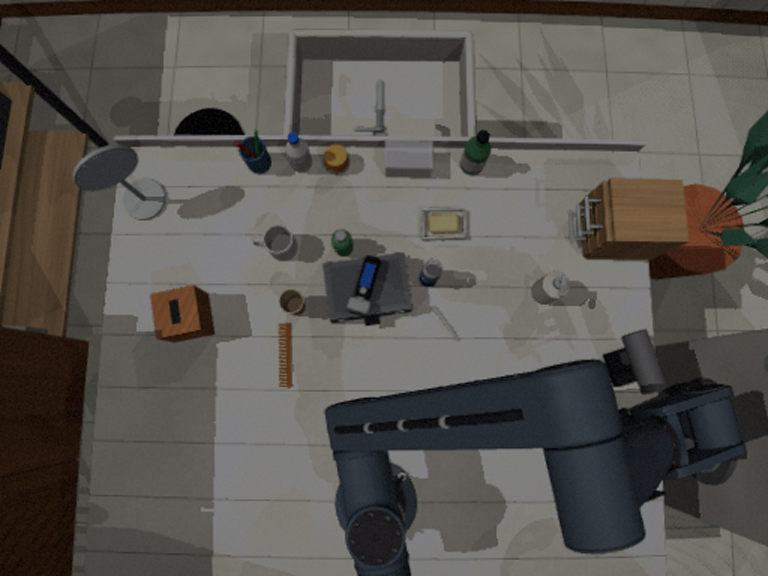

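View pics/scene0.png

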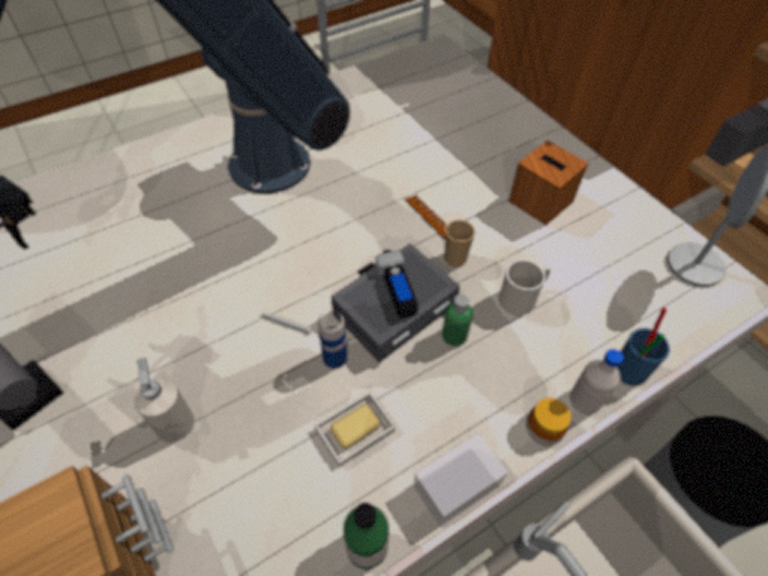

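The top view (768x576 scale) shows the kit at about (368,288), the shaver on it with its head at (360,303), and the green bottle at (342,242) just behind the case. The cup (292,300) is to the left and the can (430,272) to the right. The bottle is the one to move.

```bash
python3 - <<'E'
from h import *
import pickle
D=pickle.load(open("d0.pkl","rb"))
a=D["top"]["color"][130:250,170:330,::-1]; b=D["scene"]["color"][130:270,170:390,::-1]
a=cv2.resize(cv2.convertScaleAbs(a,alpha=1.7),(640,480),interpolation=cv2.INTER_CUBIC)
cv2.imwrite("pics/crop1.png",a)
b=cv2.resize(cv2.convertScaleAbs(b,alpha=1.5),(792,504),interpolation=cv2.INTER_CUBIC)
cv2.imwrite("pics/crop2.png",b)
for n in("top","scene"):
    c=D[n]; hsv=cv2.cvtColor(c["color"],cv2.COLOR_RGB2HSV)
    for nm,lo,hi in(("blue",(105,120,60),(130,255,255)),("green",(50,90,20),(90,255,255))):
        m=cv2.inRange(hsv,lo,hi); k,l,s,ce=cv2.connectedComponentsWithStats(m)
        for i in range(1,k):
            if s[i,4]>15: print(n,nm,s[i],np.round(ce[i],1),np.round(plane(c,[ce[i]],0.106 if nm=="blue" else .088)[0],3))
E
```

```text
top blue [192  88   7   7  38] [194.8  91.2] [0.939 0.23  0.106]
top blue [240 175  11  17 120] [244.7 183.1] [0.567 0.027 0.106]
top green [483  75  29  61 912] [500.9 110.4] [ 0.888 -1.028  0.088]
top green [169  87   5  18  45] [170.8  96.2] [0.925 0.33  0.088]
top green [311  91  16  17 192] [318.   99.9] [ 0.914 -0.263  0.088]
top green [481 153  31  19 258] [495.7 160. ] [ 0.675 -0.977  0.088]
top green [222 155  13  16 103] [228.6 163.6] [0.647 0.09  0.088]
scene blue [260 181  16  20 205] [267.3 191. ] [0.568 0.026 0.106]
scene blue [215 225  14   6  33] [222.2 227.9] [ 0.607 -0.145  0.106]
scene blue [419 227   6  10  23] [421.5 232. ] [0.901 0.303 0.106]
scene blue [218 232  13  13  60] [224.  238.2] [ 0.637 -0.157  0.106]
scene blue [404 233  13  11 120] [409.9 238.3] [0.898 0.262 0.106]
scene green [296 202  19  28 327] [303.9 216.5] [0.686 0.073 0.088]
scene green [426 223  16  14  67] [434.2 229.6] [0.91  0.352 0.088]
scene green [230 340  28  31 552] [243.9 356.3] [ 0.912 -0.261  0.088]
```

View pics/crop1.png

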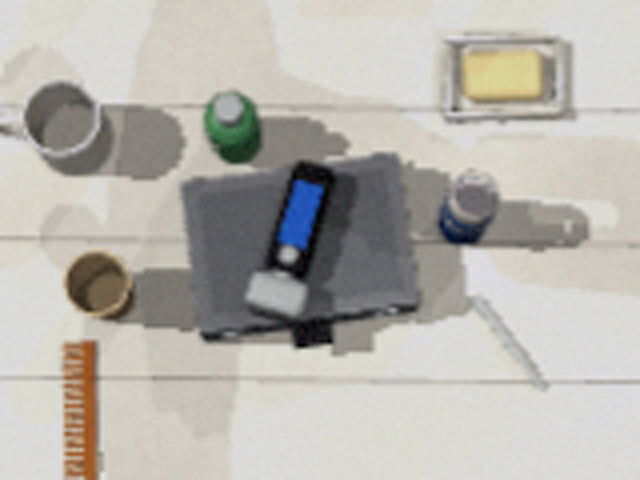

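View pics/crop2.png

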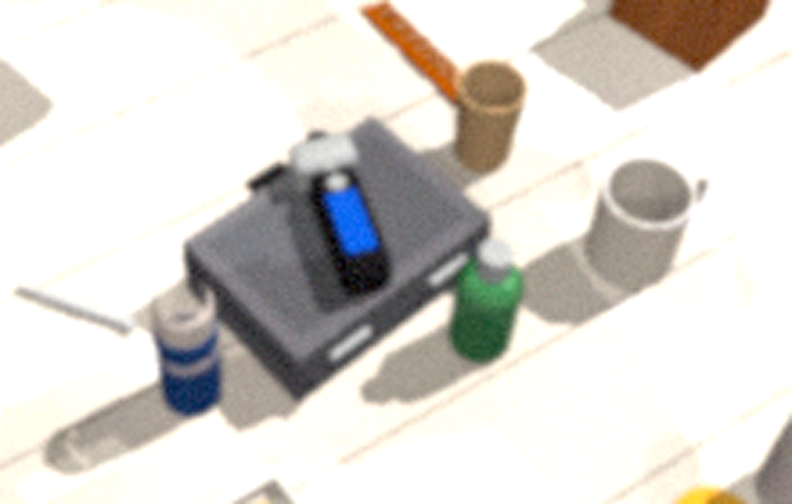

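The crops show the lid corners, tab, shaver and bottle. In crop1, the lid corners are near (183,182), (400,153), (418,305) and (203,330), the tab is at (313,333), the bottle cap at (228,106), the shaver head at (277,292), its tail at (317,165), and the can at (475,195). I'll cast rays from these.

```bash
python3 - <<'E'
from h import *
import pickle
D=pickle.load(open("d0.pkl","rb"))
T=lambda p:(np.array(p)+.5)/4-.5+[170,130]
S=lambda p:(np.array(p)+.5)/3.6-.5+[170,130]
P={"RL":(.07,(183,182),(488,215)),"RR":(.07,(400,153),(302,360)),"FR":(.07,(417,303),(188,245)),"FL":(.07,(204,330),(370,118)),
"tab":(.055,(313,333),(267,183)),"cap":(.128,(229,105),(496,250)),"shhead":(.104,(277,292),(325,156)),"strip":(.106,None,None),"shtail":(.106,(317,165),(370,285)),"cancap":(.138,(476,190),(184,295)),
"cuprim":(.095,(99,282),(491,85)),"mugrim":(.092,(62,120),(645,190)),"soap":(.03,(507,78),None),"tw1":(.01,(478,300),(128,328)),"tw2":(.01,(545,387),(18,291)),"comb":(.005,(80,342),(460,100)),
"combend":(.005,(80,480),(375,5))}
for k,(z,a,b) in P.items():
    o=[np.round(plane(D[n],[f(p)],z)[0][:2],4) for n,f,p in(("top",T,a),("scene",S,b)) if p is not None]
    print(k,*o)
# strip orientation
for n in("top","scene"):
    c=D[n]; m=cv2.inRange(cv2.cvtColor(c["color"],cv2.COLOR_RGB2HSV),(105,120,60),(130,255,255))
    k,l,s,ce=cv2.connectedComponentsWithStats(m)
    i=[i for i in range(1,k) if s[i,4]>100 and 150<ce[i][1]<200][0]
    ys,xs=np.nonzero(l==i); p=plane(c,np.c_[xs,ys],.106)[:,:2]; q=p-p.mean(0)
    u=np.linalg.svd(q)[2][0]; print(n,"strip",p.mean(0).round(4),np.degrees(np.arctan2(u[1],u[0])),np.ptp(q@u))
E
```

```text
RL [0.605  0.1421] [0.6014 0.1431]
RR [ 0.6358 -0.069 ] [ 0.6385 -0.0648]
FR [ 0.4883 -0.0854] [ 0.4954 -0.0864]
FL [0.4605 0.1182] [0.4593 0.1185]
tab [0.4603 0.0142] [0.4637 0.0086]
cap [0.6669 0.0948] [0.6635 0.0964]
shhead [0.4929 0.0477] [0.4981 0.0455]
strip
shtail [0.6147 0.0115] [0.6273 0.0045]
cancap [ 0.5849 -0.1363] [ 0.5786 -0.1314]
cuprim [0.5021 0.2164] [0.5011 0.2176]
mugrim [0.6605 0.2587] [0.6615 0.258 ]
soap [ 0.7247 -0.1795]
tw1 [ 0.5    -0.1499] [ 0.5043 -0.1534]
tw2 [ 0.4136 -0.2158] [ 0.4214 -0.2158]
comb [0.4548 0.2476] [0.4406 0.2385]
combend [0.3183 0.2426] [0.2903 0.2408]
top strip [0.5673 0.0266] 164.10569743030806 0.06221698412775968
scene strip [0.5675 0.0264] -16.14515450866137 0.06888662752963126
```

```bash
cat >> h.py <<'E'
from scipy.spatial.transform import Rotation as Ro
def psi0():
    M=Ro.from_quat(robot.get_obs()["tool_rot"]).as_matrix(); return np.degrees(np.arctan2(M[1,0],M[0,0]))
def go(pos,psi):
    o=robot.get_obs(); r=Ro.from_quat(o["tool_rot"]); p=np.radians(psi)
    T=Ro.from_matrix(np.array([[np.cos(p),np.sin(p),0],[np.sin(p),-np.cos(p),0],[0,0,-1]]))
    print("d",np.round(r.inv().apply(np.array(pos)-o["position"])*100,2),"turn",np.round((r.inv()*T).as_rotvec(),3),"t",round(o["time"],2),"psi",round(psi0(),1))
# kit frame estimate
KC=np.array([.548,.027]); KY=np.radians(8.9)
def kit(x,y): return KC+np.array([np.cos(KY)*x-np.sin(KY)*y,np.sin(KY)*x+np.cos(KY)*y])
E
python3 -c "
from h import *
go((.559,.0285,.16),164)"
```

```text
d [ 52.92 -44.25   6.27] turn [-0.000e+00 -2.000e-03 -2.481e+00] t 0.15 psi 21.9
```

>>> play_rows(
  gripper=[-1,-1,-1,-1,-1,-1,-1,-1,-1,-1,-1,-1],
  delta_pos=[
    [52.9,-44.2,0],
    [52.9,-44.2,0],
    [52.9,-44.2,0],
    [52.9,-44.2,0],
    [52.9,-44.2,0],
    [52.9,-44.2,0],
    [52.9,-44.2,0],
    [52.9,-44.2,0],
    [52.9,-44.2,0],
    [52.9,-44.2,0],
    [52.9,-44.2,0],
    [52.9,-44.2,0],
  ],
  turn=[
    [0,0,-2.48],
    [0,0,-2.48],
    [0,0,-2.48],
    [0,0,-2.48],
    [0,0,-2.48],
    [0,0,-2.48],
    [0,0,-2.48],
    [0,0,-2.48],
    [0,0,-2.48],
    [0,0,-2.48],
    [0,0,-2.48],
    [0,0,-2.48],
  ],
  squeeze=20,
)

```text
time: 1.65
position: [0.5606, 0.0315, 0.2223]
tool_rot: [0.246, 0.969, 0.001, 0.0]
ft_force: [-1.3, -0.9, 0.1]
grip_width: 0.087
grip_force: 0.0
```

```bash
python3 -c "
from h import *
go((.559,.0285,.16),164)"
```

```text
d [ 0.   -0.35  6.23] turn [ 0.001  0.001 -0.218] t 1.65 psi 151.5
```

>>> play_rows(
  gripper=[-1,-1,-1,-1],
  delta_pos=[
    [0,-0.3,6.2],
    [0,-0.3,6.2],
    [0,-0.3,6.2],
    [0,-0.3,6.2],
  ],
  turn=[
    [0,0,-0.218],
    [0,0,-0.218],
    [0,0,-0.218],
    [0,0,-0.218],
  ],
)

```text
time: 2.15
position: [0.5592, 0.0242, 0.1628]
tool_rot: [0.146, 0.989, 0.0, 0.002]
ft_force: [0.4, -0.0, -0.6]
grip_width: 0.0867
grip_force: 0.0
```

```bash
python3 - <<'E'
from h import *
c=snap("wrist"); cv2.imwrite("pics/w1.png",cv2.convertScaleAbs(c["color"][:,:,::-1],alpha=1.5))
go((.559,.0285,.082),164)
m=cv2.inRange(cv2.cvtColor(c["color"],cv2.COLOR_RGB2HSV),(105,120,60),(130,255,255))
k,l,s,ce=cv2.connectedComponentsWithStats(m)
i=1+np.argmax(s[1:,4]); ys,xs=np.nonzero(l==i); p=plane(c,np.c_[xs,ys],.106)[:,:2]; q=p-p.mean(0)
u=np.linalg.svd(q,full_matrices=False)[2][0]; r=cv2.minAreaRect(p.astype(np.float32)); print(p.mean(0),np.degrees(np.arctan2(u[1],u[0])),r)
E
```

```text
d [0.16 0.4  8.07] turn [ 0.001  0.004 -0.014] t 2.2 psi 163.2
[0.56335446 0.02858717] -15.81373476367189 ((0.5639938116073608, 0.02818182110786438), (0.026181025430560112, 0.05473426356911659), 74.2756576538086)
```

View pics/w1.png

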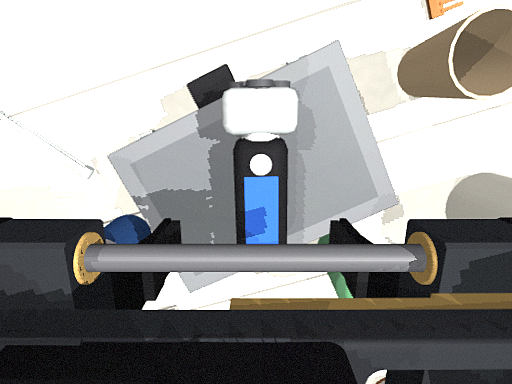

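The wrist view shows the shaver centred between the fingers at column 262, its head at (260,110). The lid corners are at (338,41), (107,156), (400,203) and (190,292), and the tab is at (211,86).

```bash
python3 - <<'E'
from h import *
import pickle
c=snap("wrist"); pickle.dump(c,open("w1.pkl","wb"))
print(plane(c,[(338,41),(107,156),(400,203),(190,292)],.07).round(4)[:,:2])
print("tab",plane(c,[(211,86)],.054).round(4),"head,handle",plane(c,[(260,110),(262,170),(235,200),(289,200)],.106).round(4)[:,:2])
E
```

```text
[[ 0.4594  0.1226]
 [ 0.4901 -0.0869]
 [ 0.6049  0.1467]
 [ 0.6356 -0.0644]]
tab [[0.4604 0.0152 0.054 ]] head,handle [[0.4918 0.0488]
 [0.5335 0.0379]
 [0.5498 0.0116]
 [0.5618 0.0511]]
```

>>> play_rows(
  gripper=[-1,-1,-1,-1,-1],
  delta_pos=[
    [0.1,0.2,5],
    [0.1,0.2,8],
    [0.1,0.2,8],
    [0.1,0.2,8],
    [0.1,0.2,8],
  ],
  turn=[
    [0,0,-0.01],
    [0,0,-0.01],
    [0,0,-0.01],
    [0,0,-0.01],
    [0,0,-0.01],
  ],
)

```text
time: 2.88
position: [0.5587, 0.0267, 0.0823]
tool_rot: [0.14, 0.99, -0.0, 0.002]
ft_force: [-0.4, -1.0, 1.1]
grip_width: 0.0868
grip_force: 0.0
```

>>> play_rows(
  gripper=[0.3,0.3,0.3,0.3,0.3,0.3,0.3,0.3],
  delta_pos=[
    [0,0,0],
    [0,0,0],
    [0,0,0],
    [0,0,0],
    [0,0,0],
    [0,0,-1],
    [0,0,-6],
    [0,0,-6],
  ],
  turn=[
    [0,0,0],
    [0,0,0],
    [0,0,0],
    [0,0,0],
    [0,0,0],
    [0,0,0],
    [0,0,0],
    [0,0,0],
  ],
  squeeze=25,
)

```text
time: 3.88
position: [0.5601, 0.0265, 0.1441]
tool_rot: [0.14, 0.99, -0.0, 0.004]
ft_force: [0.6, 0.1, -2.5]
grip_width: 0.0418
grip_force: 25.0
```

```bash
sed -i 's/KC=.*/KC=np.array([.5477,.029]); KY=np.radians(8.7)/' h.py; python3 - <<'E'
from h import *
# origin at (.395,-.06), grip point 10mm behind along shaver x at 98.7deg
a=np.radians(98.7); g=np.array([.395,-.05])-.010*np.array([np.cos(a),np.sin(a)]); print(g)
go((*g,.10),98.7)
E
```

```text
[ 0.39651261 -0.05988494]
d [ 13.35 -12.85   4.28] turn [0.006 0.007 1.137] t 3.88 psi 163.9
```

>>> play_rows(
  gripper=[0.3,0.3,0.3,0.3,0.3,0.3,0.3,0.3],
  delta_pos=[
    [13.3,-12.8,0],
    [13.3,-12.8,0],
    [13.3,-12.8,0],
    [13.3,-12.8,0],
    [13.3,-12.8,0],
    [13.3,-12.8,4],
    [13.3,-12.8,4],
    [13.3,-12.8,4],
  ],
  turn=[
    [0,0,1.137],
    [0,0,1.137],
    [0,0,1.137],
    [0,0,1.137],
    [0,0,1.137],
    [0,0,1.137],
    [0,0,1.137],
    [0,0,1.137],
  ],
)

```text
time: 4.88
position: [0.3937, -0.0589, 0.1008]
tool_rot: [0.65, 0.76, -0.0, -0.0]
ft_force: [-0.1, -0.1, -1.3]
grip_width: 0.0418
grip_force: 25.0
```

```bash
python3 - <<'E'
from h import *
go((.3965,-.06,.0128),98.7)
E
```

```text
d [-0.16  0.27  8.8 ] turn [-0.001 -0.001  0.003] t 4.88 psi 98.9
```

>>> play_rows(
  gripper=[0.3,0.3,0.3,0.3,0.3,0.3,0.3],
  delta_pos=[
    [0,0.2,4],
    [0,0.2,7],
    [0,0.2,8.2],
    [0,0.2,8.5],
    [0,0.2,8.7],
    [0,0.2,8.8],
    [0,0.2,8.8],
  ],
  turn=[
    [0,0,0],
    [0,0,0],
    [0,0,0],
    [0,0,0],
    [0,0,0],
    [0,0,0],
    [0,0,0],
  ],
)

```text
time: 5.75
position: [0.3962, -0.0589, 0.013]
tool_rot: [0.651, 0.759, 0.0, 0.001]
ft_force: [0.2, -0.6, -2.8]
grip_width: 0.0418
grip_force: 25.0
```

>>> play_rows(
  gripper=[0.3,0.3,0.3,-0.4,-0.4,-0.4,-0.8,-0.8],
  delta_pos=[
    [0,0,0.05],
    [0,0,0.1],
    [0,0,0.1],
    [0,0,0.1],
    [0,0,0.1],
    [0,0,0.1],
    [0,0,-5],
    [0,0,-11],
  ],
  turn=[
    [0,0,0],
    [0,0,0],
    [0,0,0],
    [0,0,0],
    [0,0,0],
    [0,0,0],
    [0,0,0],
    [0,0,0],
  ],
)

```text
time: 6.75
position: [0.3949, -0.0584, 0.1223]
tool_rot: [0.651, 0.759, -0.001, -0.003]
ft_force: [0.6, 0.3, -0.5]
grip_width: 0.0734
grip_force: 0.0
```

```bash
python3 - <<'E'
from h import *
import pickle
c=snap("top"); s=snap("scene"); pickle.dump((c,s),open("d1.pkl","wb"))
# bottle by green mask: body circle at heights, using two views' cap/green
for n,i in(("t",c),("s",s)):
    m=cv2.inRange(cv2.cvtColor(i["color"],cv2.COLOR_RGB2HSV),(50,90,20),(90,255,255))
    k,l,st,ce=cv2.connectedComponentsWithStats(m)
    print(n,[(st[j],ce[j].round(1)) for j in range(1,k) if st[j,4]>60 and 140<ce[j][1]<230])
for X in((.667,.095),(.663,.095)):
    print(X,[proj(i,[(*X,0),(*X,.044),(*X,.088),(*X,.128)]).round(1).tolist() for i in(c,s)])
go((*kit(0,0),.2),8.7)
E
```

```text
t [(array([481, 153,  31,  19, 260], dtype=int32), array([495.7, 160. ])), (array([222, 156,  13,  15, 100], dtype=int32), array([228.5, 163.8]))]
s [(array([296, 202,  19,  28, 332], dtype=int32), array([303.8, 216.5])), (array([426, 223,  17,  14,  68], dtype=int32), array([434.5, 229.3]))]
(0.667, 0.095) [[[228.9, 164.1], [228.2, 161.4], [227.5, 158.6], [226.8, 155.8]], [[302.8, 224.4], [304.4, 216.6], [306.1, 208.2], [307.8, 200.2]]]
(0.663, 0.095) [[[228.9, 165.1], [228.2, 162.4], [227.5, 159.6], [226.8, 156.9]], [[302.0, 223.4], [303.6, 215.6], [305.3, 207.3], [306.9, 199.2]]]
d [ 6.48 16.14 -7.2 ] turn [ 0.012 -0.003  1.571] t 6.85 psi 98.7
```

```bash
python3 - <<'E'
from h import *
go((.666,.0945,.18),8.7)
E
```

```text
d [11.17 28.8  -5.11] turn [ 0.012 -0.003  1.571] t 6.85 psi 98.7
```

>>> play_rows(
  gripper=[-1,-1,-1,-1,-1,-1,-1,-1,-1,-1,-1],
  delta_pos=[
    [0,0,-6],
    [11.2,28.8,-6],
    [11.2,28.8,-6],
    [11.2,28.8,-6],
    [11.2,28.8,-6],
    [11.2,28.8,-6],
    [11.2,28.8,-6],
    [11.2,28.8,-6],
    [11.2,28.8,-6],
    [11.2,28.8,-6],
    [11.2,28.8,-6],
  ],
  turn=[
    [0.01,0,1.571],
    [0.01,0,1.571],
    [0.01,0,1.571],
    [0.01,0,1.571],
    [0.01,0,1.571],
    [0.01,0,1.571],
    [0.01,0,1.571],
    [0.01,0,1.571],
    [0.01,0,1.571],
    [0.01,0,1.571],
    [0.01,0,1.571],
  ],
)

```text
time: 8.22
position: [0.6632, 0.0955, 0.1817]
tool_rot: [0.997, 0.076, -0.004, -0.003]
ft_force: [0.4, -0.4, 0.5]
grip_width: 0.0872
grip_force: 0.0
```

```bash
python3 - <<'E'
from h import *
go((.666,.0945,.063),8.7)
c=snap("wrist"); cv2.imwrite("pics/w2.png",cv2.convertScaleAbs(c["color"][:,:,::-1],alpha=1.5))
E
```

```text
d [ 0.36  0.22 11.87] turn [-0.007  0.008  0.001] t 8.22 psi 8.8
```

View pics/w2.png

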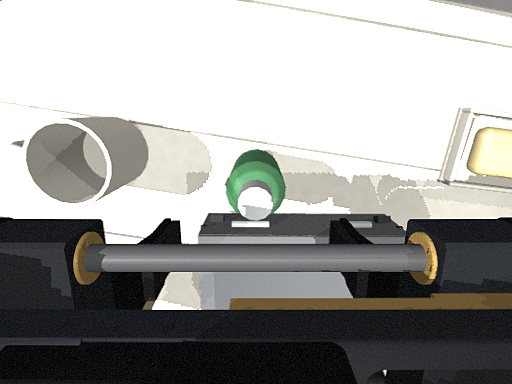

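The wrist view shows the bottle cap at (257,205), on the gripper's centreline, with the kit's rear edge below it at row 215.

```bash
python3 - <<'E'
from h import *
c=snap("wrist")
print(plane(c,[(257,204)],.128), proj(c,[(.666,.0945,.128),(.666,.0945,0)]))
E
```

```text
[[0.66618702 0.09491361 0.128     ]] [[257.50150977 204.31328401]
 [257.34358334 171.30516206]]
```

>>> play_rows(
  gripper=[-1,-1,-1,-1,-1,-1],
  delta_pos=[
    [0.3,0.2,4],
    [0.3,0.2,8],
    [0.3,0.2,11.9],
    [0.3,0.2,11.9],
    [0.3,0.2,11.9],
    [0.3,0.2,11.9],
  ],
  turn=[
    [-0.007,0.008,0],
    [-0.007,0.008,0],
    [-0.007,0.008,0],
    [-0.007,0.008,0],
    [-0.007,0.008,0],
    [-0.007,0.008,0],
  ],
)

```text
time: 9.07
position: [0.6678, 0.0946, 0.0659]
tool_rot: [0.997, 0.076, 0.003, 0.0]
ft_force: [0.5, 1.3, 0.0]
grip_width: 0.0871
grip_force: 0.0
```

>>> play_rows(
  gripper=[0.2,0.2,0.2,0.2,0.2,0.2,0.2],
  delta_pos=[
    [0,0,0],
    [0,0,0],
    [0,0,0],
    [0,0,0],
    [0,0,0],
    [0,0,-2],
    [0,0,-4],
  ],
  turn=[
    [0,0,0],
    [0,0,0],
    [0,0,0],
    [0,0,0],
    [0,0,0],
    [0,0,0],
    [0,0,0],
  ],
  squeeze=30,
)

```text
time: 9.95
position: [0.6658, 0.0945, 0.1044]
tool_rot: [0.997, 0.076, 0.0, 0.0]
ft_force: [-0.7, -0.7, -3.3]
grip_width: 0.0535
grip_force: 30.0
```

```bash
python3 - <<'E'
from h import *
go((.785,.065,.066),8.7)
E
```

```text
d [11.34  4.72  3.85] turn [ 0.001 -0.001 -0.   ] t 9.95 psi 8.7
```

>>> play_rows(
  gripper=[0.2,0.2,0.2,0.2,0.2,0.2,0.2,0.2,0.2,0.2],
  delta_pos=[
    [3,1.2,0],
    [7,3,0],
    [11.3,4.7,0],
    [11.3,4.7,0],
    [11.3,4.7,0],
    [11.3,4.7,2],
    [11.3,4.7,3],
    [11.3,4.7,3.5],
    [11.3,4.7,3.6],
    [11.3,4.7,3.7],
  ],
  turn=[
    [0,0,0],
    [0,0,0],
    [0,0,0],
    [0,0,0],
    [0,0,0],
    [0,0,0],
    [0,0,0],
    [0,0,0],
    [0,0,0],
    [0,0,0],
  ],
)

```text
time: 11.2
position: [0.7853, 0.0653, 0.0671]
tool_rot: [0.997, 0.076, 0.001, 0.0]
ft_force: [-0.5, -0.4, -2.5]
grip_width: 0.0531
grip_force: 30.0
```

Lower in tiny steps until it touches.

>>> play_rows(
  gripper=[0.2,0.2,0.2,0.2],
  delta_pos=[
    [0,0,0.1],
    [0,0,0.15],
    [0,0,0.2],
    [0,0,0.2],
  ],
  turn=[
    [0,0,0],
    [0,0,0],
    [0,0,0],
    [0,0,0],
  ],
)

```text
time: 11.7
position: [0.7848, 0.0653, 0.0648]
tool_rot: [0.997, 0.076, 0.001, 0.0]
ft_force: [0.4, -0.2, -3.1]
grip_width: 0.0532
grip_force: 30.0
```

>>> play_rows(
  gripper=[0.2,0.2,0.2],
  delta_pos=[
    [0,0,0.1],
    [0,0,0.15],
    [0,0,0.15],
  ],
  turn=[
    [0,0,0],
    [0,0,0],
    [0,0,0],
  ],
)

```text
time: 12.08
position: [0.785, 0.0653, 0.0636]
tool_rot: [0.997, 0.076, 0.001, 0.0]
ft_force: [-0.1, -0.1, -0.9]
grip_width: 0.0532
grip_force: 30.0
```

>>> play_rows(
  gripper=[0.2,0.2,-0.6,-0.9,-0.9,-0.9,-0.9,-0.9],
  delta_pos=[
    [0,0,0.05],
    [0,0,0.05],
    [0,0,0.05],
    [0,0,0.05],
    [0,0,0],
    [0,0,-4],
    [0,0,-9],
    [0,0,-13],
  ],
  turn=[
    [0,0,0],
    [0,0,0],
    [0,0,0],
    [0,0,0],
    [0,0,0],
    [0,0,0],
    [0,0,0],
    [0,0,0],
  ],
)

```text
time: 13.08
position: [0.7852, 0.0652, 0.1954]
tool_rot: [0.997, 0.076, 0.002, 0.0]
ft_force: [0.4, 0.1, 0.5]
grip_width: 0.0823
grip_force: 0.0
```

```bash
python3 - <<'E'
from h import *
g=kit(-.091,0); print(g)
go((*g,.19),8.7)
E
```

```text
[0.45774706 0.01523527]
d [-3.313e+01 -1.000e-02  4.300e-01] turn [ 0.001 -0.004 -0.   ] t 13.07 psi 8.7
```

>>> play_rows(
  gripper=[-0.9,-0.9,-0.9,-0.9,-0.9,-0.9,-0.9,-0.9,-0.9,-0.9],
  delta_pos=[
    [-33.1,0,0],
    [-33.1,0,0],
    [-33.1,0,0],
    [-33.1,0,0],
    [-33.1,0,0],
    [-33.1,0,0],
    [-33.1,0,0],
    [-33.1,0,0],
    [-33.1,0,7],
    [-33.1,0,10],
  ],
  turn=[
    [0,0,0],
    [0,0,0],
    [0,0,0],
    [0,0,0],
    [0,0,0],
    [0,0,0],
    [0,0,0],
    [0,0,0],
    [0,0,0],
    [0,0,0],
  ],
)

```text
time: 14.32
position: [0.4593, 0.0152, 0.091]
tool_rot: [0.997, 0.076, 0.001, 0.0]
ft_force: [-0.2, -1.1, 0.0]
grip_width: 0.0828
grip_force: 0.0
```

```bash
python3 - <<'E'
from h import *
import pickle
g=kit(-.091,0)
go((*g,.044),8.7)
t=snap("top"); s=snap("scene")
# verify tab by dark pixels vs lid before: use stored unobstructed pictures
D=pickle.load(open("d0.pkl","rb"))
print(proj(D["top"],[(*kit(-.0875,0),.054)]),proj(D["scene"],[(*kit(-.0875,0),.054)]))
im=s["color"][150:300,200:390,::-1]; cv2.imwrite("pics/s2.png",cv2.resize(cv2.convertScaleAbs(im,alpha=1.5),(760,600),interpolation=cv2.INTER_CUBIC))
E
```

```text
d [-0.17 -0.03  4.7 ] turn [ 0.001 -0.003  0.   ] t 14.32 psi 8.7
[[247.46353648 212.66197521]] [[245.33772734 179.19144213]]
```

View pics/s2.png

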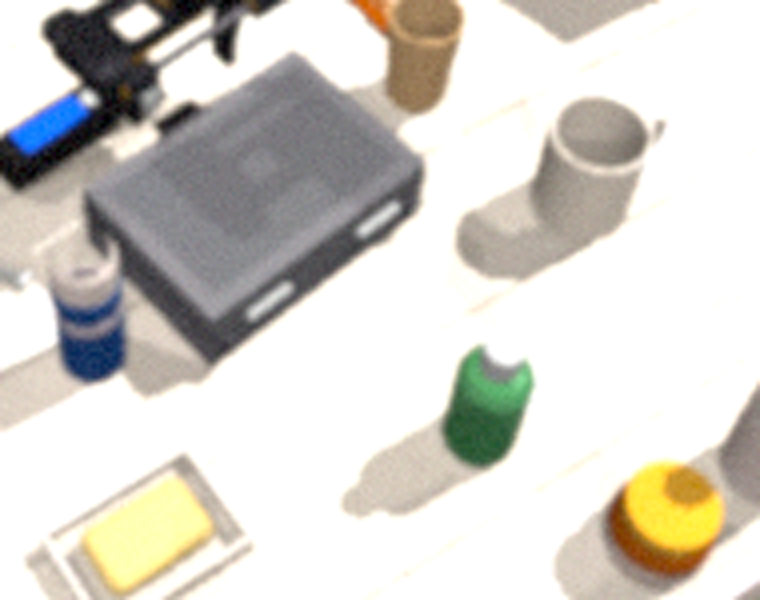

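The bottle stands upright at (490,405), well behind the case. The lid is clear, and the shaver lies on the ledge in front at about (50,130).

>>> play_rows(
  gripper=[-0.9,-0.9,-0.9,-0.9,-0.5,0.3,0.3,0.3,0.3,0.3,0.3],
  delta_pos=[
    [-0.2,0,2.5],
    [-0.2,0,4.5],
    [-0.2,0,4.5],
    [-0.2,0,4.6],
    [-0.2,0,4.6],
    [-0.2,0,4.6],
    [-0.2,0,4.6],
    [-0.2,0,4.6],
    [-0.2,0,4.6],
    [-0.2,0,4.6],
    [-0.2,0,4.6],
  ],
  turn=[
    [0,0,0],
    [0,0,0],
    [0,0,0],
    [0,0,0],
    [0,0,0],
    [0,0,0],
    [0,0,0],
    [0,0,0],
    [0,0,0],
    [0,0,0],
    [0,0,0],
  ],
  squeeze=12,
)

```text
time: 15.8
position: [0.4557, 0.0147, 0.0467]
tool_rot: [0.997, 0.076, 0.001, 0.0]
ft_force: [-0.5, -2.2, 0.5]
grip_width: 0.0397
grip_force: 12.0
```

```bash
python3 - <<'E'
from h import *
o=robot.get_obs(); p=o["position"]; d=p[:2]-KC; c,s=np.cos(KY),np.sin(KY)
print("kit", d[0]*c+d[1]*s, -d[0]*s+d[1]*c, p[2])
go(p,8.7)
# arc in tool x (=kit x), tool z (down) cm; tab point starts x=-91,z=49
t=np.radians(np.r_[2,np.arange(6,115,6),110]); r=.166; h=.007
for a in t:
    X=.075-r*np.cos(a)+h*np.sin(a); Z=.042+r*np.sin(a)+h*np.cos(a)
    print(round(np.degrees(a)),round((X+.091)*100,2),round(-(Z-.049)*100,2))
E
```

```text
kit -0.09310899702782163 -0.0002323197884093759 0.04669748894044745
d [0. 0. 0.] turn [ 0.001 -0.002  0.   ] t 15.8 psi 8.7
2 0.03 -0.58
6 0.16 -1.73
12 0.51 -3.44
18 1.03 -5.1
24 1.72 -6.69
30 2.57 -8.21
36 3.58 -9.62
42 4.73 -10.93
48 6.01 -12.1
54 7.41 -13.14
60 8.91 -14.03
66 10.49 -14.75
72 12.14 -15.3
78 13.83 -15.68
84 15.56 -15.88
90 17.3 -15.9
96 19.03 -15.74
102 20.74 -15.39
108 22.4 -14.87
114 23.99 -14.18
110 22.94 -14.66
```

>>> play_rows(
  gripper=[0.3,0.3,0.3,0.3,0.3,0.3,0.3,0.3,0.3,0.3,0.3,0.3],
  delta_pos=[
    [0,0,-0.6],
    [0.2,0,-1.8],
    [0.5,0,-3.5],
    [1.0,0,-5.2],
    [1.7,0,-6.8],
    [2.6,0,-8.3],
    [3.6,0,-9.7],
    [4.8,0,-11.1],
    [6.1,0,-12.2],
    [7.5,0,-13.3],
    [9.0,0,-14.2],
    [9.0,0,-14.2],
  ],
  turn=[
    [0,0,0],
    [0,0,0],
    [0,0,0],
    [0,0,0],
    [0,0,0],
    [0,0,0],
    [0,0,0],
    [0,0,0],
    [0,0,0],
    [0,0,0],
    [0,0,0],
    [0,0,0],
  ],
)

```text
time: 17.3
position: [0.5455, 0.0282, 0.1901]
tool_rot: [0.997, 0.076, 0.002, 0.001]
ft_force: [0.5, -4.8, -1.0]
grip_width: 0.0395
grip_force: 12.0
```

>>> play_rows(
  gripper=[0.3,0.3,0.3,0.3,0.3,0.3,0.3,0.3,0.3,0.3],
  delta_pos=[
    [1.6,0,-0.7],
    [3.3,0,-1.3],
    [5.0,0,-1.7],
    [6.7,0,-1.9],
    [8.5,0,-1.9],
    [10.2,0,-1.7],
    [12.0,0,-1.4],
    [12.6,0,-1.2],
    [13.1,0,-1.0],
    [13.1,0,-1.0],
  ],
  turn=[
    [0,0,0],
    [0,0,0],
    [0,0,0],
    [0,0,0],
    [0,0,0],
    [0,0,0],
    [0,0,0],
    [0,0,0],
    [0,0,0],
    [0,0,0],
  ],
)

```text
time: 18.55
position: [0.6751, 0.0477, 0.2006]
tool_rot: [0.997, 0.076, 0.003, 0.001]
ft_force: [2.6, -3.6, 4.9]
grip_width: 0.0398
grip_force: 12.0
```

>>> play_rows(
  gripper=[0.3,0.3,0.3,0.3,0.3],
  delta_pos=[
    [0.4,0,0.15],
    [0.7,0,0.25],
    [0.9,0,0.35],
    [1.0,0,0.4],
    [1.0,0,0.4],
  ],
  turn=[
    [0,0,0],
    [0,0,0],
    [0,0,0],
    [0,0,0],
    [0,0,0],
  ],
)

```text
time: 19.18
position: [0.6849, 0.0492, 0.197]
tool_rot: [0.997, 0.076, 0.003, 0.001]
ft_force: [3.1, -1.8, 4.3]
grip_width: 0.0398
grip_force: 12.0
```

```bash
python3 - <<'E'
from h import *
o=robot.get_obs(); p=o["position"]; d=p[:2]-KC; c,s=np.cos(KY),np.sin(KY)
x,z=d[0]*c+d[1]*s-.075, p[2]-.042; print(x,z,np.degrees(np.arctan2(z,-x)),o["ft_force"])
E
```

```text
0.06371028691729393 0.1550232955464422 112.34130667288498 [ 3.07050678 -1.76580121  4.3102173 ]
```

>>> play_rows(
  gripper=[0.3,0.3,0.3],
  delta_pos=[
    [0.2,0,0.1],
    [0.3,0,0.1],
    [0.3,0,0.1],
  ],
  turn=[
    [0,0,0],
    [0,0,0],
    [0,0,0],
  ],
)

```text
time: 19.55
position: [0.6878, 0.0496, 0.1959]
tool_rot: [0.997, 0.076, 0.003, 0.001]
ft_force: [2.6, -3.7, 5.5]
grip_width: 0.0399
grip_force: 12.0
```

>>> play_rows(
  gripper=[0.05,-0.1,-0.3,-0.5,-0.5,-0.5,-0.5],
  delta_pos=[
    [0,0,0],
    [0,0,0],
    [0,0,0],
    [0,0,0],
    [0,0,-2],
    [0,0,-6],
    [0,0,-10],
  ],
  turn=[
    [0,0,0],
    [0,0,0],
    [0,0,0],
    [0,0,0],
    [0,0,0],
    [0,0,0],
    [0,0,0],
  ],
)

```text
time: 20.42
position: [0.6859, 0.0509, 0.2942]
tool_rot: [0.997, 0.076, -0.0, -0.0]
ft_force: [0.7, -0.3, 0.2]
grip_width: 0.0651
grip_force: 0.0
```

```bash
python3 - <<'E'
from h import *
c=snap("top"); w=snap("scene")
A=cv2.resize(c["color"][140:270,180:310,::-1],(400,400),interpolation=cv2.INTER_CUBIC)
B=cv2.resize(w["color"][120:280,180:340,::-1],(400,400),interpolation=cv2.INTER_CUBIC)
cv2.imwrite("pics/ab.png",cv2.convertScaleAbs(np.hstack([A,B]),alpha=1.6))
# shaver strip on ledge
for n,i in(("t",c),("s",w)):
    m=cv2.inRange(cv2.cvtColor(i["color"],cv2.COLOR_RGB2HSV),(105,120,60),(130,255,255))
    k,l,s,ce=cv2.connectedComponentsWithStats(m)
    for j in range(1,k):
        if s[j,4]>40:
            ys,xs=np.nonzero(l==j); p=plane(i,np.c_[xs,ys],.036)[:,:2]; q=p-p.mean(0); u=np.linalg.svd(q,full_matrices=False)[2][0]
            print(n,s[j],p.mean(0).round(4),np.degrees(np.arctan2(u[1],u[0])).round(1))
g=np.array([.3965,-.059]); go((*g,.2),98.7)
E
```

```text
t [261 226  17   9 121] [ 0.3967 -0.0692] 98.2
s [202 174  21  15 161] [ 0.4    -0.0718] -82.1
s [420 221  11  16  60] [0.8797 0.376 ] -69.8
s [216 232  14  13 119] [ 0.5994 -0.1433] -102.6
s [404 233  13  12 118] [0.8822 0.3116] -88.6
s [416 236  28  20 141] [0.925  0.3347] -87.8
d [-30.72   6.38   9.63] turn [ 0.011 -0.007 -1.57 ] t 20.52 psi 8.7
```

View pics/ab.png

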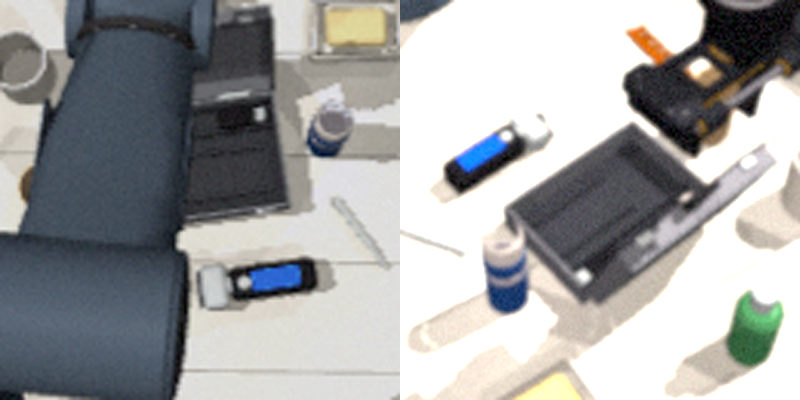

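The lid is open and leaning back past upright, the bed is exposed, and the bottle stands clear. The shaver lies in front of the case.

>>> play_rows(
  gripper=[-0.5,-0.5,-0.5,-0.5,-0.5,-0.6,-0.8,-0.8,-0.8,-0.8,-0.8,-0.8],
  delta_pos=[
    [-30.7,6.4,0],
    [-30.7,6.4,0],
    [-30.7,6.4,0],
    [-30.7,6.4,0],
    [-30.7,6.4,0],
    [-30.7,6.4,0],
    [-30.7,6.4,6],
    [-30.7,6.4,12],
    [-30.7,6.4,18],
    [-30.7,6.4,21],
    [-30.7,6.4,21],
    [-30.7,6.4,21],
  ],
  turn=[
    [0.01,0,-1.57],
    [0.01,0,-1.57],
    [0.01,0,-1.57],
    [0.01,0,-1.57],
    [0.01,0,-1.57],
    [0.01,0,-1.57],
    [0.01,0,-1.57],
    [0.01,0,-1.57],
    [0.01,0,-1.57],
    [0.01,0,-1.57],
    [0.01,0,-1.57],
    [0.01,0,-1.57],
  ],
)

```text
time: 22.02
position: [0.3934, -0.0594, 0.0841]
tool_rot: [0.652, 0.758, 0.0, -0.003]
ft_force: [0.2, -0.1, -0.3]
grip_width: 0.0783
grip_force: 0.0
```

```bash
python3 - <<'E'
from h import *
c=snap("wrist")
m=cv2.inRange(cv2.cvtColor(c["color"],cv2.COLOR_RGB2HSV),(105,120,60),(130,255,255))
k,l,s,ce=cv2.connectedComponentsWithStats(m); i=1+np.argmax(s[1:,4]); ys,xs=np.nonzero(l==i); p=plane(c,np.c_[xs,ys],.036)[:,:2]; q=p-p.mean(0)
u=np.linalg.svd(q,full_matrices=False)[2][0]; print(s[i],p.mean(0),np.degrees(np.arctan2(u[1],u[0])),cv2.minAreaRect(p.astype(np.float32)))
go((.3965,-.059,.0135),98.7)
E
```

```text
[ 241  183   37   61 2167] [ 0.39653145 -0.06043376] -80.96788405974215 ((0.3966124951839447, -0.06110177934169769), (0.026399530470371246, 0.04691196233034134), 8.70263957977295)
d [-0.02  0.29  7.11] turn [-0.003 -0.005 -0.001] t 22.07 psi 98.7
```

>>> play_rows(
  gripper=[-0.8,-0.8,-0.8,-0.8,0.3,0.3,0.3,0.3,0.3,0.3,0.3,0.3],
  delta_pos=[
    [0,0.2,4],
    [0,0.2,7],
    [0,0.2,7.1],
    [0,0.2,7.1],
    [0,0.2,7.1],
    [0,0.2,7.1],
    [0,0.2,7.1],
    [0,0.2,7.1],
    [0,0.2,7.1],
    [0,0.2,5],
    [0,0.2,-3],
    [0,0.2,-3],
  ],
  turn=[
    [-0.003,-0.005,0],
    [-0.003,-0.005,0],
    [-0.003,-0.005,0],
    [-0.003,-0.005,0],
    [-0.003,-0.005,0],
    [-0.003,-0.005,0],
    [-0.003,-0.005,0],
    [-0.003,-0.005,0],
    [-0.003,-0.005,0],
    [-0.003,-0.005,0],
    [-0.003,-0.005,0],
    [-0.003,-0.005,0],
  ],
  squeeze=25,
)

```text
time: 23.58
position: [0.3961, -0.0595, 0.1157]
tool_rot: [0.652, 0.758, 0.0, 0.001]
ft_force: [0.1, -0.0, -2.3]
grip_width: 0.042
grip_force: 25.0
```

```bash
python3 - <<'E'
from h import *
import pickle
a,c=[snap(n) for n in("top","scene")]; pickle.dump((a,c),open("d2.pkl","wb"))
# grasp point in shaver x: head centre vs TCP from wrist
w=snap("wrist"); im=w["color"]; cv2.imwrite("pics/w3.png",cv2.convertScaleAbs(im[:,:,::-1],alpha=1.4))
o=robot.get_obs(); print(o["position"],o["grip_width"])
g=kit(-.018,.008-.010); print(g); go((*g,.12),98.7)
E
```

```text
[ 0.39540467 -0.05927678  0.11402105] 0.04206271056391992
[0.53020963 0.02430032]
d [ 6.23 14.58 -0.61] turn [-0.     0.    -0.001] t 23.73 psi 98.7
```

View pics/w3.png

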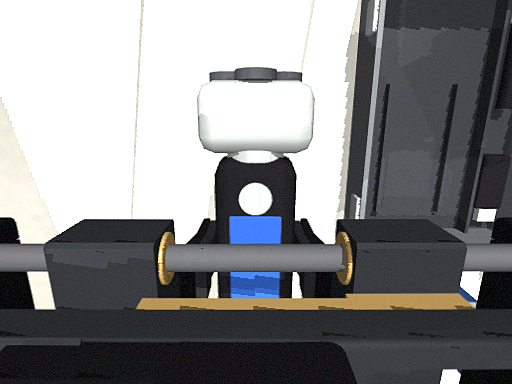

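The wrist view shows the shaver held squarely, head at (256,116) and neck at row 155. The case ribs are at columns of about 382 and 448.

```bash
python3 - <<'E'
from h import *
w=snap("wrist"); o=robot.get_obs(); p=o["position"]; a=np.radians(98.7); u=np.array([np.cos(a),np.sin(a)])
q=plane(w,[(256,116),(256,155),(256,80),(256,68)],p[2]-.0135+.036)
print("shaver x minus TCP along:",((q[:,:2]-p[:2])@u).round(4), "lat",((q[:,:2]-p[:2])@[u[1],-u[0]]).round(4))
def tk(P): d=P[:,:2]-KC; c,s=np.cos(KY),np.sin(KY); return np.c_[d@[c,s],d@[-s,c]]
print("ribs kit",tk(plane(w,[(386,90),(379,200),(455,85),(436,205)],.012)).round(4))
print("rim front", tk(plane(w,[(377,0),(357,220)],.042)).round(4))
E
```

```text
shaver x minus TCP along: [0.0682 0.0504 0.0836 0.0886] lat [0.0013 0.0013 0.0012 0.0012]
ribs kit [[-0.0532  0.0246]
 [-0.049  -0.0719]
 [ 0.0046  0.0288]
 [ 0.0047 -0.0768]]
rim front [[-0.0785  0.0821]
 [-0.0786 -0.0805]]
```

```bash
python3 - <<'E'
from h import *
import pickle
def tk(P): d=P[:,:2]-KC; c,s=np.cos(KY),np.sin(KY); return np.c_[d@[c,s],d@[-s,c]]
w=snap("wrist"); g=cv2.cvtColor(w["color"],cv2.COLOR_RGB2GRAY).astype(int)
for r in(60,120,150,180): print(r,"w",g[r-2:r+3,345:475:2].mean(0).astype(int).tolist())
a,s=pickle.load(open("d2.pkl","rb"))
# top view: sample brightness along kit x at kit y=-60 on plane z=.042 / .012
for n,c in(("top",a),("scene",s)):
  gg=cv2.GaussianBlur(cv2.cvtColor(c["color"],cv2.COLOR_RGB2GRAY),(0,0),.6).astype(np.float32)
  for y in(-.075,-.05):
    X=np.arange(-.09,-.05,.002); P=proj(c,[(*kit(x,y),.042) for x in X]).astype(np.float32)
    print(n,y,cv2.remap(gg,P[None,:,0],P[None,:,1],1)[0].astype(int).tolist())
E
```

```text
60 w [216, 220, 196, 131, 134, 132, 136, 67, 37, 38, 37, 37, 37, 37, 38, 37, 45, 124, 121, 94, 58, 60, 59, 60, 59, 57, 57, 60, 67, 63, 63, 63, 62, 61, 63, 61, 58, 59, 54, 56, 54, 54, 53, 53, 53, 53, 53, 52, 53, 53, 53, 52, 51, 54, 51, 51, 52, 52, 52, 52, 53, 53, 51, 52, 52]
120 w [228, 143, 135, 134, 145, 36, 37, 38, 37, 38, 38, 36, 37, 34, 124, 121, 77, 55, 55, 56, 22, 16, 60, 58, 56, 56, 56, 56, 56, 56, 56, 57, 57, 57, 57, 56, 57, 57, 55, 56, 56, 56, 55, 54, 54, 53, 54, 53, 52, 54, 51, 54, 36, 14, 17, 30, 53, 52, 52, 52, 53, 52, 52, 51, 52]
150 w [174, 131, 133, 125, 31, 39, 37, 37, 37, 37, 37, 36, 111, 119, 126, 49, 53, 57, 35, 18, 34, 59, 58, 57, 59, 58, 58, 56, 57, 56, 56, 60, 59, 59, 57, 56, 56, 56, 57, 58, 56, 58, 57, 57, 55, 56, 55, 53, 54, 47, 25, 17, 16, 50, 52, 53, 52, 54, 52, 52, 52, 54, 52, 48, 21]
180 w [135, 138, 85, 33, 38, 39, 38, 37, 38, 36, 37, 127, 135, 75, 53, 55, 36, 18, 12, 67, 66, 57, 65, 63, 64, 63, 63, 65, 64, 64, 63, 65, 65, 64, 65, 64, 64, 63, 63, 64, 63, 65, 63, 63, 62, 60, 59, 58, 21, 24, 36, 65, 63, 62, 62, 60, 61, 59, 59, 61, 48, 33, 23, 22, 23]
top -0.075 [43, 44, 45, 44, 43, 43, 42, 41, 39, 37, 34, 31, 29, 27, 26, 26, 25, 24, 24, 25]
top -0.05 [25, 26, 27, 28, 30, 31, 32, 32, 33, 33, 33, 33, 33, 33, 33, 33, 34, 34, 34, 33]
scene -0.075 [202, 202, 201, 197, 191, 176, 157, 135, 112, 90, 73, 60, 53, 50, 48, 48, 47, 47, 47, 46]
scene -0.05 [202, 200, 196, 190, 182, 171, 156, 137, 116, 95, 77, 64, 55, 52, 52, 51, 51, 51, 51, 50]
```

```bash
python3 - <<'E'
from h import *
def tk(P): d=P[:,:2]-KC; c,s=np.cos(KY),np.sin(KY); return np.c_[d@[c,s],d@[-s,c]]
w=snap("wrist")
print(tk(plane(w,[(372.5,120),(369,150),(366.5,180)],.042)).round(4).tolist())
print(tk(plane(w,[(389,120),(385,150),(382.5,180),(456,120),(450,150),(446,180)],.012)).round(4).tolist())
print(tk(plane(w,[(387,120),(384,150),(380,180),(450,120),(446,150),(441,180)],.012)).round(4).tolist())
E
```

```text
[[-0.0754, 0.0013], [-0.0759, -0.0214], [-0.0757, -0.0453]]
[[-0.0498, 0.0008], [-0.0504, -0.0249], [-0.0498, -0.0519], [0.008, 0.0009], [0.007, -0.0249], [0.0078, -0.0519]]
[[-0.0515, 0.0008], [-0.0513, -0.0249], [-0.052, -0.0519], [0.0028, 0.0009], [0.0035, -0.0249], [0.0033, -0.0519]]
```

```bash
python3 -c "
from h import *
go((*kit(-.0195,-.002),.0175),98.7)"
```

```text
d [ 6.15 14.58  9.46] turn [-0.004 -0.002 -0.001] t 23.88 psi 98.6
```

>>> play_rows(
  gripper=[0.3,0.3,0.3,0.3,0.3,0.3,0.3],
  delta_pos=[
    [2,5,0],
    [4.1,9.7,0],
    [6.1,14.6,0],
    [6.1,14.6,0],
    [6.1,14.6,2],
    [6.1,14.6,4],
    [6.1,14.6,4],
  ],
  turn=[
    [0,0,0],
    [0,0,0],
    [0,0,0],
    [0,0,0],
    [0,0,0],
    [0,0,0],
    [0,0,0],
  ],
)

```text
time: 24.75
position: [0.527, 0.0231, 0.0707]
tool_rot: [0.652, 0.758, -0.003, -0.004]
ft_force: [0.8, -0.0, -2.0]
grip_width: 0.0416
grip_force: 25.0
```

```bash
python3 - <<'E'
from h import *
go((*kit(-.0195,-.002),.0175),98.7); print(robot.get_obs()["position"])
w=snap("wrist"); cv2.imwrite("pics/w4.png",cv2.convertScaleAbs(w["color"][:,:,::-1],alpha=2))
E
```

```text
d [0.05 0.23 5.32] turn [-0.01  -0.003 -0.001] t 24.75 psi 98.6
[0.52701863 0.02311499 0.07072981]
```

View pics/w4.png

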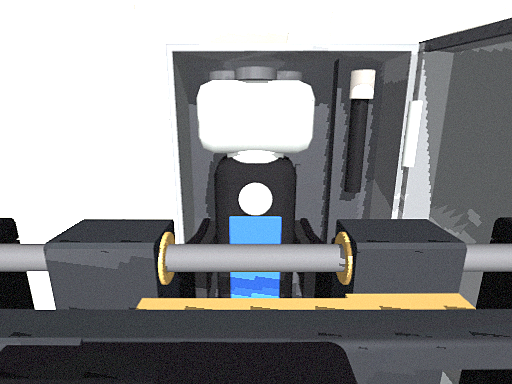

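The shaver is centred over its bed, with the head between the front wall (column 175) and the partition (column 335).

>>> play_rows(
  gripper=[0.3,0.3,0.3,0.3,0.3,0.3,0.3],
  delta_pos=[
    [0,0.1,1.5],
    [0,0.1,3],
    [0,0.1,4],
    [0,0.1,4.6],
    [0,0.1,4.8],
    [0,0.1,4.9],
    [0,0.1,4.9],
  ],
  turn=[
    [0,0,0],
    [0,0,0],
    [0,0,0],
    [0,0,0],
    [0,0,0],
    [0,0,0],
    [0,0,0],
  ],
)

```text
time: 25.68
position: [0.5315, 0.0232, 0.0247]
tool_rot: [0.652, 0.758, -0.0, -0.001]
ft_force: [-0.1, -0.6, -3.0]
grip_width: 0.0421
grip_force: 25.0
```

```bash
python3 -c "
from h import *
go((*kit(-.0195,-.002),.0175),98.7)"
```

```text
d [ 0.12 -0.26  0.72] turn [-0.001 -0.001 -0.001] t 25.68 psi 98.7
```

>>> play_rows(
  gripper=[0.3,0.3,0.3,0.3,0.3],
  delta_pos=[
    [0,-0.1,0.2],
    [0,-0.1,0.4],
    [0,-0.1,0.5],
    [0,-0.1,0.6],
    [0,-0.1,0.6],
  ],
  turn=[
    [0,0,0],
    [0,0,0],
    [0,0,0],
    [0,0,0],
    [0,0,0],
  ],
)

```text
time: 26.3
position: [0.5302, 0.0231, 0.0183]
tool_rot: [0.652, 0.758, -0.0, -0.001]
ft_force: [-0.0, -0.4, -3.2]
grip_width: 0.0418
grip_force: 25.0
```

>>> play_rows(
  gripper=[0.3,0.3,0.3,0.3],
  delta_pos=[
    [0,0,0.05],
    [0,0,0.1],
    [0,0,0.15],
    [0,0,0.15],
  ],
  turn=[
    [0,0,0],
    [0,0,0],
    [0,0,0],
    [0,0,0],
  ],
)

```text
time: 26.8
position: [0.5302, 0.0231, 0.0169]
tool_rot: [0.652, 0.758, -0.0, -0.001]
ft_force: [0.4, -0.7, -2.6]
grip_width: 0.042
grip_force: 25.0
```

>>> play_rows(
  gripper=[0.3,0.3,0.3],
  delta_pos=[
    [0,0,0.05],
    [0,0,0.1],
    [0,0,0.1],
  ],
  turn=[
    [0,0,0],
    [0,0,0],
    [0,0,0],
  ],
)

```text
time: 27.18
position: [0.5303, 0.0231, 0.0168]
tool_rot: [0.652, 0.758, -0.0, -0.001]
ft_force: [-2.5, 0.0, 5.0]
grip_width: 0.0416
grip_force: 25.0
```

Contact (+5 N). Release slightly, only to about 56 mm, and rise.

>>> play_rows(
  gripper=[-0.1,-0.28,-0.28,-0.28,-0.28,-0.28,-0.28],
  delta_pos=[
    [0,0,0],
    [0,0,0],
    [0,0,0],
    [0,0,-2],
    [0,0,-7],
    [0,0,-13],
    [0,0,-19],
  ],
  turn=[
    [0,0,0],
    [0,0,0],
    [0,0,0],
    [0,0,0],
    [0,0,0],
    [0,0,0],
    [0,0,0],
  ],
)

```text
time: 28.05
position: [0.5303, 0.0231, 0.2074]
tool_rot: [0.652, 0.758, -0.001, -0.001]
ft_force: [1.2, 0.6, 0.2]
grip_width: 0.0556
grip_force: 0.0
```

```bash
python3 -c "
from h import *
go((.38,-.25,.3),98.7)"
```

```text
d [-24.73 -18.98  -9.24] turn [-0.002 -0.001 -0.001] t 28.05 psi 98.6
```

>>> play_rows(
  gripper=[-0.28,-0.28,-0.28,-0.28,-0.28,-0.28,-0.28,-0.28,-0.28,-0.28],
  delta_pos=[
    [0,-4,-4],
    [-24.7,-19,-9],
    [-24.7,-19,-9],
    [-24.7,-19,-9],
    [-24.7,-19,-9],
    [-24.7,-19,-9],
    [-24.7,-19,-9],
    [-24.7,-19,-9],
    [-24.7,-19,-9],
    [-24.7,-19,-9],
  ],
  turn=[
    [0,0,0],
    [0,0,0],
    [0,0,0],
    [0,0,0],
    [0,0,0],
    [0,0,0],
    [0,0,0],
    [0,0,0],
    [0,0,0],
    [0,0,0],
  ],
)

```text
time: 29.3
position: [0.3804, -0.2485, 0.2958]
tool_rot: [0.651, 0.759, -0.0, -0.001]
ft_force: [-0.3, 0.6, 0.2]
grip_width: 0.0557
grip_force: 0.0
```

```bash
python3 - <<'E'
from h import *
c=snap("top"); w=snap("scene")
A=cv2.resize(c["color"][140:260,180:300,::-1],(400,400),interpolation=cv2.INTER_CUBIC)
B=cv2.resize(w["color"][130:270,190:330,::-1],(400,400),interpolation=cv2.INTER_CUBIC)
cv2.imwrite("pics/fin.png",cv2.convertScaleAbs(np.hstack([A,B]),alpha=1.7))
def tk(P): d=P[:,:2]-KC; c,s=np.cos(KY),np.sin(KY); return np.c_[d@[c,s],d@[-s,c]]
for i in(c,w):
    m=cv2.inRange(cv2.cvtColor(i["color"],cv2.COLOR_RGB2HSV),(105,120,60),(130,255,255)); m[:150]=0;m[215:]=0
    k,l,s,ce=cv2.connectedComponentsWithStats(m); j=1+np.argmax(s[1:,4]); ys,xs=np.nonzero(l==j)
    p=tk(plane(i,np.c_[xs,ys],.040)); q=p-p.mean(0); u=np.linalg.svd(q,full_matrices=False)[2][0]; print(s[j],p.mean(0),np.degrees(np.arctan2(u[1],u[0])))
    print("lid top edge/tab end pred",proj(i,[(*kit(.075+.057,y),.042+.158-.0) for y in(-.1,.1)]).round(1).tolist())
E
```

```text
[240 192  17   9 116] [-0.01905264 -0.0128219 ] 89.30379730087411
lid top edge/tab end pred [[266.0, 143.8], [210.7, 151.5]]
[246 190  22  17 198] [-0.01902456 -0.01555104] -89.71583651541133
lid top edge/tab end pred [[270.6, 216.1], [325.9, 175.2]]
```

View pics/fin.png

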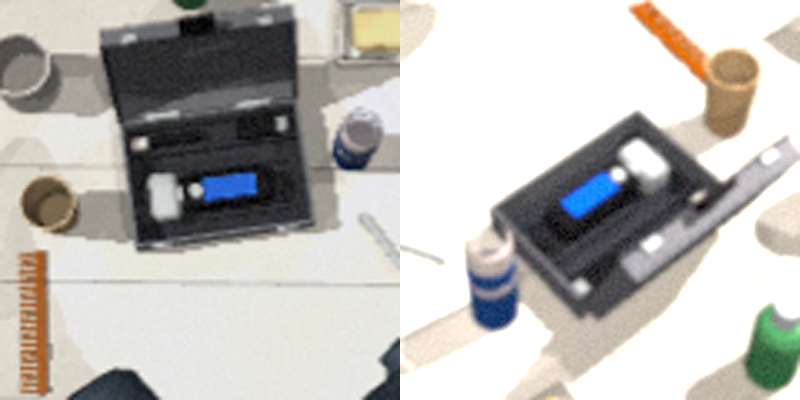

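The shaver lies straight in its bed, head in the wide end. The lid rests at the predicted stop position, and the bottle, cup and can are standing.

```bash
python3 -c "
from rig import robot
print(robot.hand_in())"
```

```text
the job is handed in; nothing more can be done
None
```

I packed the shaver in its bed with its head in the wide end, opened the lid back to its stop without letting it slam, and moved the cologne bottle upright to a spot the lid cannot reach. The job is handed in at about 29 s of the 72 s allowed; the hand-in returned no verdict.

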